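# Check a casserole's dryness with a moisture meter

## Task

Lift the lid off the clay casserole by its knob and set it down, knob up, on the round plaster bat without dropping it. Then take the yellow moisture meter out of its wooden stand and hold it upright with its sprung brass tip on the blue dot on the floor inside the casserole, pressing gently so that the tip is pushed about half-way in. Finish while still holding the meter there; do not shove the casserole or disturb the mug, bowl and jar.

Things in the scene. Friction and masses are not known exactly. Their poses are not given: they have to be found in the camera images.
- dot (a point): Centre of the blue dot, 20 mm across, painted on the flat inside floor of the casserole; hidden by the lid at the start. It lies 8 mm above the casserole's underside and 28 mm from its axis; its x axis points from the casserole's axis outward through the dot, z up along the casserole's axis
- pot: Cream clay casserole, round, loose on the table, about 1.2 kg. Origin at the centre of its underside, z up. Outside diameter 164 mm, height 68 mm, wall 8 mm, inside floor 8 mm up (rim is 60 mm above the floor); two small lugs at its +y and -y sides reach 100 mm from the axis and lie 44 to 56 mm up
- lid: Cream clay lid, loose, about 0.35 kg, terracotta knob in the middle; starts lying on the casserole. Origin at the centre of its underside, z up. Disc 162 mm across, 8 mm thick; below it a flange 128 mm across, 10 mm deep, sits loosely in the casserole's 148 mm mouth. The lid's flat top is 18 mm above its origin (raised 3 mm in the middle); whole height 60 mm
- lid_knob (a point): Point on the axis of the lid's terracotta knob where to grip it, 43 mm above the lid's origin. The knob is an upright cylinder 30 mm across; it stands on the lid's top and reaches 17 mm above and 25 mm below this point
- lid_base (a point): Centre of the underside of the lid's flange (same point as the lid's origin), z up
- bat: Round off-white plaster bat (flat disc), 200 mm across, 16 mm thick, fixed to the table, empty; the lid goes here. Origin at the centre of its underside
- bat_top (a point): Centre of the bat's flat top, 16 mm above the table
- stand: Dark wooden block, 80 x 80 x 80 mm, fixed to the table, with an upright hole 16 mm across right through its middle, in which the meter stands. Origin at the centre of its underside, z up
- meter: Moisture meter, loose, 0.12 kg, 132 mm long, upright in the stand, its housing resting on the block's top, its tip 10 mm above the table. Origin on its axis at the end of the tip when fully out; z from tip to housing. From the tip: 16 mm of brass tip 8 mm thick; steel shaft 12 mm thick up to 70 mm; yellow housing 28 (x) x 22 (y) x 62 mm from 70 to 132 mm
- meter_grip (a point): Point on the axis of the meter, a little above the middle of its yellow housing, 106 mm above the meter's origin and 26 mm below its top; good place to grip, across the 22 mm or the 28 mm side. Axes as the meter's
- tip (a point): The round end of the meter's brass tip, 8 mm thick, which slides 10 mm into the shaft along the axis against a spring (this point moves with it)
- meter_tip (a joint): How far the sprung tip is pushed in, m: 0 fully out, 0.010 fully in. The spring begins to give at 1.2 N and takes 0.3 N more for each mm (2.7 N half-way, 4.2 N fully in, where it stops hard)
- mug: White mug with a handle, 76 mm across, 85 mm high; bystander, leave alone. Origin at the centre of its underside
- bowl: Small terracotta bowl, 110 mm across, 50 mm high; bystander, leave alone. Origin at the centre of its underside
- jar: Small glaze jar with a blue cap, 56 mm across, 75 mm high; bystander, leave alone. Origin at the centre of its underside

How it is judged:
By the outcome, as a careful person would: the job done as asked, in the order asked, and still so for the second after the job is handed in, while the arm keeps its last pose, push and grip.
It also fails if it takes over 64 s, if anything falls off the work surface, if the arm or the gripper's body presses on something with over 40 N, if the wrist force passes 120 N, or if a joint passes its speed limit or range.

## Robot

A 7-joint arm with a two-finger parallel gripper is mounted at the origin on the work surface. World frame = base frame: x ahead of the robot, y to its left, z up, the work surface at z = 0. Lengths are in m, angles in rad, forces in N, time in s.
With the tool pointing down it reaches from about 0.35 to 0.9 m from the base axis. Payload 8.1 kg.
Tool frame: the origin (TCP) lies on the centre line of the jaws, within the pads' length; the fingertips stand 22 mm ahead of it and the grasp point (between the pads) lies 3 mm ahead of it (arm.tcp_to_tips is the distance from the TCP to the fingertips, in m); z points along the fingers, y is the line along which they close (so a half turn about z gives the same grasp; the last joint's range is limited). The gripper opens to 85 mm and grips with 20 to 120 N. Pads are 22 mm wide; open, the fingers measure 114 mm over their backs; the gripper's body (76 mm by 85 mm) begins 54 mm behind the grasp point. The pads swing forward as they close: fully open they stand 13 mm farther back than shut.
Start: joints at [-1.41, 0.434, 0.025, 1.573, -0.012, 1.134, -0.075], TCP at [0.163, 0.603, 0.253] pointing down, gripper open.
Joint ranges: [-2.62, 2.62], [-0.44, 2.09], [-1.27, 1.32], [0.08, 2.57], [-1.32, 4.46], [0.12, 2], [-2.74, 2.74]. Speed limits (rad/s): [2.22, 2.22, 3.01, 3.01, 3.14, 3.14, 3.14].

## Interface

Orientations are given as a rotation vector (axis times angle).
In Python, from station import arm gives the robot as it stands.
- The arm moves only by the tool arm_command, never from a script. Its argument "deltas" is text: rows parted by semicolons, each of 5 numbers parted by spaces: the gripper command: -1 is fully open, 1 is shut, values between are in proportion, then the shift along the tool's x, y, z scaled (see below), then the turn about the tool's z scaled (see below). A call has 1 to 12 rows; each row shifts and turns the commanded pose from where the row before left it, along the tool's axes as they then stand; what a row does not reach is not made up. The controller multiplies each number of a shift by 0.3 m and each number of a turn by 60 degrees. A row lasts 1/8 s, in which the tool goes at most 62.5 mm and 10.7 degrees, less where a joint would pass 70% of its speed; a pose out of reach is approached as far as the arm can. A call with a number of a shift or a turn outside -1 to 1 is refused whole. A call with a gripper value outside its range is refused whole. The fingers move at their own pace and stop on an object; the grip force is fixed at half the most. Time passes only in rows, so rows that do not move let the fingers close. It gives the time, the measured TCP pose, the force, the opening and the grip force at its end, in the units of the state.
- arm.observe(): the state, without advancing time (a new reading comes with each control period).
- arm.grab_frame(name): name is "scene" or "side" or "wrist"; returns (picture, depth): 400x640x3 uint8, red, green, blue; 400x640 float32, m along the optical axis (not along the pixel's ray), 0 where there is no reading.
- arm.camera_model(name): a dict with "fov_y" (degrees; the focal length in pixels is half the picture's height over the tangent of half this angle, whatever the lens; pixels are square), "cx", "cy" (the principal point, pixels), "rvec" (rotation vector, rad) and "tvec" (3), from world to camera coordinates, as OpenCV has them. Camera axes: x right, y down, z forward; pixel columns grow to the right and rows downward; lengths in m; the calibration is good to about 2 mm. A picture is of the moment at which its call begins: read the wrist's pose just before it. camera_model takes no time and is no camera call; for the wrist camera it gives the pose at the moment of the call.
- arm.finish_job(): hands the job in; it is judged then, once.
The state is a dict: "clock": time; "qpos": joint angles; "dq": joint speeds; "joint_efforts": joint torques, N m; "tcp_pos": TCP position; "eef_rot": TCP orientation; "ft_force": force on the tool from outside, world axes, zero at the start; "ft_torque": the same for the moment, N m; "grip_width": finger opening in m; "grip_force": force on a finger pad.
Only numpy, scipy, OpenCV 4.12 (cv2) and the standard library are available. Lean on these libraries where they do the work, as an engineer would, in place of code of your own. Each camera call takes 0.05 s, during which the arm holds its last target. There are 200 camera calls.

## Working session

There is one attempt and no reset: what is moved stays moved. The work goes in short steps, Python scripts to look and compute and a tool call to move; the robot and the scene stay as the last step left them, time stands still between calls to the robot, and variables do not carry over. Pictures are saved under pics/ and viewed, at most 11 in all, crops included, and the job is handed in when it is done.

Besides the shell and the picture viewer there is one more tool, called after "Call:" by a JSON object that holds its "api" and its "payload". arm_command: Moves the arm, as the interface text tells. Shifts and turns lie within -1 to 1; 1 stands for 0.3 m of shift or 60 degrees of turn. Its arguments: {"type":"object","properties":{"deltas":{"type":"string"}},"required":["deltas"]}

```bash
mkdir -p pics; cat > h.py <<'E'
import numpy as np, cv2
from station import arm
from scipy.spatial.transform import Rotation as R
def grab(name):
    m=arm.camera_model(name); img,d=arm.grab_frame(name); return m,img,d
def cloud(m,d):
    h,w=d.shape; f=h/2/np.tan(np.radians(m['fov_y'])/2)
    v,u=np.mgrid[:h,:w]
    c=np.stack([(u-m['cx'])/f*d,(v-m['cy'])/f*d,d],-1)
    Rm=R.from_rotvec(m['rvec']).as_matrix()
    p=(c-np.array(m['tvec']))@Rm
    p[d<=0]=np.nan
    return p
def save(n,img): cv2.imwrite('pics/'+n,img[...,::-1])
E
python3 - <<'E'
from h import *
s=arm.observe(); print(s); print(arm.tcp_to_tips)
ims=[]
for n in ['scene','side','wrist']:
    m,i,d=grab(n); print(n,m); np.savez(n+'.npz',i=i,d=d,p=cloud(m,d)); ims.append(i)
save('a.png',ims[0]);save('b.png',ims[1]);save('c.png',ims[2])
E
```

```text
{'clock': 0.0, 'qpos': array([-1.40960216,  0.43520226,  0.02496111,  1.57409697, -0.01161291,
        1.13399541, -0.07511342]), 'dq': array([-2.99974962e-05, -1.04128896e-04, -3.35756040e-04, -2.16350683e-04,
        1.43555704e-03,  1.51314835e-03,  8.45959703e-04]), 'joint_efforts': array([ 5.01718787e-04, -6.70471859e+01,  1.02485474e+00, -3.16211236e+01,
        1.53883779e-02,  1.26524689e-02, -4.00972021e-05]), 'tcp_pos': array([0.16288452, 0.60291451, 0.25253872]), 'eef_rot': array([-4.13277120e-01, -3.11420827e+00,  2.44229846e-03]), 'ft_force': array([ 0.13469552, -0.22312685, -0.00741149]), 'ft_torque': array([ 0.0321525 , -0.06039972,  0.02721432]), 'grip_force': 0.0, 'grip_width': 0.08514755960012299}
0.022
scene {'fov_y': 52.52527263849033, 'cx': 321.7570788974258, 'cy': 209.48640868801468, 'rvec': array([ 2.14958762,  1.43455794, -0.46485541]), 'tvec': array([-0.21049302, -0.3906521 ,  1.26235486])}
side {'fov_y': 45.237609655327965, 'cx': 326.3220461484969, 'cy': 202.33952421929519, 'rvec': array([ 0.31811617, -2.63101384,  1.50072458]), 'tvec': array([0.5735848 , 0.1532233 , 1.09869111])}
wrist {'fov_y': 59.43894720155321, 'cx': 316.41563227823644, 'cy': 197.17457245243273, 'rvec': array([-2.30643619, -1.76613299, -0.25103481]), 'tvec': array([-0.62334151, -0.03604512,  0.37707121])}
```

View pics/a.png

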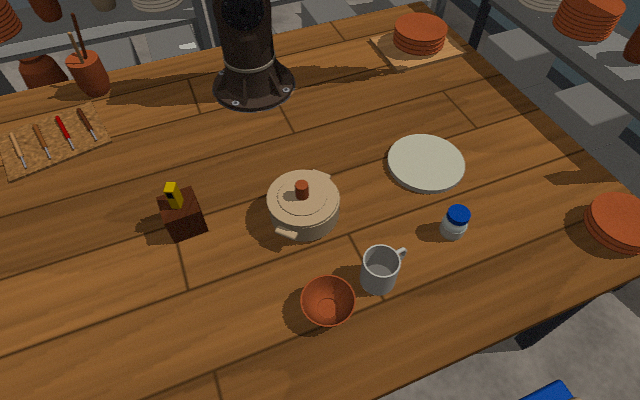

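View pics/b.png

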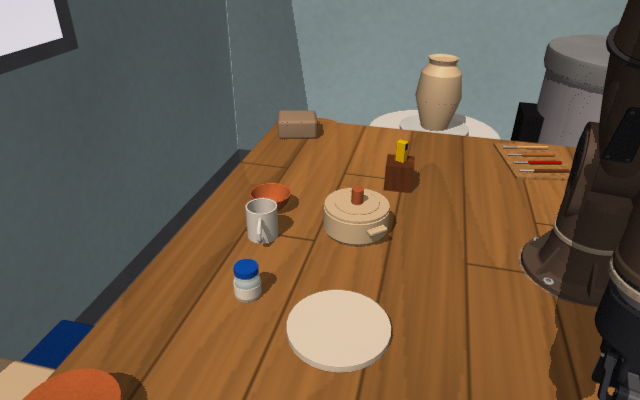

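Scene view: casserole around (303,205) with its knob at (302,188), the meter's housing at (173,195) in the stand at (183,215), and the bat at (426,162). The jar is at (455,222), the mug at (380,270) and the bowl at (328,300). The side view shows the same layout, with the bat empty at (338,328).

```bash
cat > m.py <<'E'
from h import *
def circ(q):
    A=np.c_[2*q,np.ones(len(q))]; s=np.linalg.lstsq(A,(q**2).sum(1),rcond=None)[0]
    return s[:2],np.sqrt(s[2]+s[:2]@s[:2])
def sel(p,box,zlo,zhi):
    return p[(p[...,2]>zlo)&(p[...,2]<zhi)&(p[...,0]>box[0])&(p[...,0]<box[1])&(p[...,1]>box[2])&(p[...,1]<box[3])]
E
python3 - <<'E'
from m import *
for n,px in [('scene',dict(knob=(302,184),pot=(320,205),house=(174,185),stand=(190,203),bat=(426,162),jar=(459,213),mug=(381,255),bowl=(328,300),table=(240,250))),
             ('side',dict(knob=(357,191),pot=(342,200),house=(402,145),stand=(393,160),bat=(338,328),table=(300,250)))]:
    z=np.load(n+'.npz');p=z['p']
    print(n,{k:p[v[1],v[0]].round(3).tolist() for k,v in px.items()})
    kx=p[px['knob'][1],px['knob'][0]]; b=p[px['bat'][1],px['bat'][0]]; h=p[px['house'][1],px['house'][0]]
    def box(c,r): return (c[0]-r,c[0]+r,c[1]-r,c[1]+r)
    def ext(q): 
        (c,s,a)=cv2.minAreaRect((q[:,:2]*1000).astype(np.float32)); return np.round(c,1),np.round(s,1),round(a,1),len(q),np.median(q[:,2]).round(4)
    print('bat',ext(sel(p,box(b,.14),.008,.026)))
    q=sel(p,box(kx,.12),.066,.092); print('lid disc',ext(q), cv2.minEnclosingCircle((q[:,:2]*1000).astype(np.float32)))
    q=sel(p,box(kx,.04),.106,.14); print('knob',ext(q), circ(q[q[:,2]<.116][:,:2]))
    print('knobtop',ext(sel(p,box(kx,.04),.116,.14)))
    q=sel(p,box(kx,.13),.074,.083); print('lidtop',ext(q))
    print('house top',ext(sel(p,box(h,.05),.136,.16)),'body',ext(sel(p,box(h,.05),.09,.16)))
    print('stand top',ext(sel(p,box(h,.1),.074,.086)))
    print('pot side lugs',ext(sel(p,box(kx,.14),.04,.058)))
    # tall things
    for nm in ('mug','jar','bowl'):
        if nm in px:
            c=p[px[nm][1],px[nm][0]]; print(nm,ext(sel(p,box(c,.07),.03,.1)))
E
```

```text
scene {'knob': [0.524, -0.036, 0.116], 'pot': [0.564, -0.01, 0.077], 'house': [0.441, -0.289, 0.138], 'stand': [0.453, -0.273, 0.082], 'bat': [0.5, 0.313, 0.016], 'jar': [0.699, 0.262, 0.074], 'mug': [0.714, 0.067, 0.046], 'bowl': [0.747, -0.068, 0.004], 'table': [0.558, -0.204, -0.001]}
bat (array([492.8, 315.9]), array([197.8, 200.6]), 42.5, 3506, np.float64(0.0141))
lid disc (array([524.4, -37.5]), array([163.8, 160.5]), 39.6, 3149, np.float64(0.0757)) ((523.5177001953125, -36.50267791748047), 82.68865966796875)
knob (array([523.9, -38.7]), array([29.3, 27.6]), 24.6, 143, np.float64(0.1159)) (array([ 0.5247026, -0.038999 ]), np.float64(0.011703479812136432))
knobtop (array([524.6, -38.3]), array([25., 27.]), 7.9, 67, np.float64(0.117))
lidtop (array([524.1, -38.1]), array([158.5, 158.7]), 40.9, 2422, np.float64(0.0764))
house top (array([ 442.9, -299.5]), array([23.2, 28.1]), 67.6, 125, np.float64(0.1404)) body (array([ 443.2, -299.5]), array([23.2, 29. ]), 68.2, 346, np.float64(0.1261))
stand top (array([ 442.1, -299.9]), array([82.6, 80.2]), 3.0, 887, np.float64(0.0789))
pot sid
[... 721 characters left out ...]
8873291015625), 84.23008728027344)
knob (array([521.1, -32.4]), array([28.9, 27.5]), 68.3, 100, np.float64(0.1165)) (array([ 0.5208067, -0.0305304]), np.float64(0.011101581388777407))
knobtop (array([522.3, -33.5]), array([28.4, 24.2]), 62.3, 57, np.float64(0.1173))
lidtop (array([521.9, -34.1]), array([160.2, 160. ]), 58.0, 1488, np.float64(0.077))
house top (array([ 438.9, -294.2]), array([23. , 26.7]), 67.1, 46, np.float64(0.1404)) body (array([ 441.6, -294.4]), array([24.8, 32.6]), 67.1, 217, np.float64(0.1194))
stand top (array([ 440.1, -295.1]), array([80.4, 87.9]), 1.9, 322, np.float64(0.0796))
pot side lugs (array([508.8,  23.3]), array([159.9,  84.5]), 12.8, 476, np.float64(0.0516))
```

View pics/c.png

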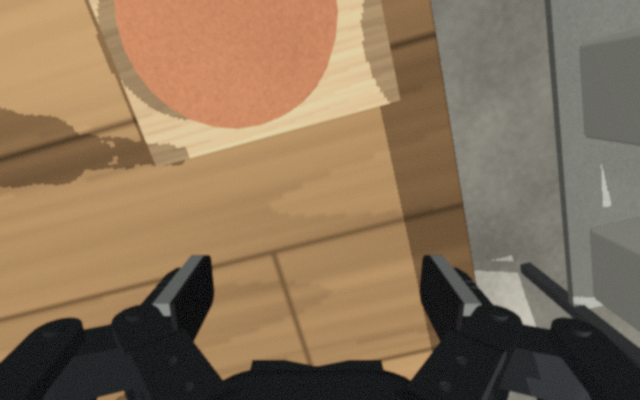

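Call:
{"api": "arm_command", "payload": {"deltas": "-1 -0.06 -0.06 0 0;-1 -0.12 -0.12 0 0;-1 -0.14 -0.14 0 0;-1 -0.14 -0.14 0 0;-1 -0.14 -0.14 0 0;-1 -0.14 -0.14 0 0;-1 -0.14 -0.14 0 0;-1 -0.14 -0.14 0 0;-1 -0.14 -0.14 0 0;-1 -0.14 -0.14 0 0;-1 -0.14 -0.14 0 0;-1 -0.14 -0.14 0 0"}}

```text
clock: 1.65
tcp_pos: [0.4976, 0.0205, 0.2534]
eef_rot: [0.413, 3.114, 0.001]
ft_force: [0.8, 0.6, -0.1]
grip_width: 0.0853
grip_force: 0.0
```

Call:
{"api": "arm_command", "payload": {"deltas": "-1 -0.1 -0.11 0 0;-1 -0.05 -0.06 0 0;-1 0 0 0 0;-1 0 0 0 0"}}

```text
clock: 2.15
tcp_pos: [0.5267, -0.0378, 0.253]
eef_rot: [-0.412, -3.114, -0.001]
ft_force: [-0.1, 1.4, 0.8]
grip_width: 0.0854
grip_force: 0.0
```

```bash
cat >> m.py <<'E'
def go(target):
    "print tool-frame shift (scaled /0.3) to a world target, and yaw of tool y"
    s=arm.observe(); Rm=R.from_rotvec(s['eef_rot']).as_matrix()
    print('clock',round(s['clock'],2),'tcp',s['tcp_pos'].round(4),'F',s['ft_force'].round(2),'w',round(s['grip_width'],4),'gf',round(s['grip_force'],1),
     'yawY',np.degrees(np.arctan2(Rm[1,1],Rm[0,1])).round(2),'tilt',np.degrees(np.arccos(-Rm[2,2])).round(2))
    print('scaled',(Rm.T@(np.array(target)-s['tcp_pos'])/0.3).round(3))
E
python3 - <<'E'
from m import *
go([.523,-.036,.108])
m,i,d=grab('wrist'); p=cloud(m,d); save('d.png',i); np.savez('w1.npz',i=i,d=d,p=p)
q=sel(p,(.46,.58,-.1,.03),.11,.125); print(len(q),cv2.minEnclosingCircle((q[:,:2]*1000).astype(np.float32)),np.median(q,0))
q=sel(p,(.4,.65,-.15,.1),.07,.083); print(len(q),cv2.minEnclosingCircle((q[:,:2]*1000).astype(np.float32)))
E
```

```text
clock 2.15 tcp [ 0.5267 -0.0378  0.253 ] F [-0.1   1.43  0.82] w 0.0854 gf 0.0 yawY 74.92 tilt 0.05
scaled [0.013 0.003 0.483]
1161 ((522.4298095703125, -36.57207107543945), 14.904252052307129) [ 0.52151968 -0.03643213  0.11614895]
24937 ((522.8019409179688, -36.72465133666992), 80.88516235351562)
```

View pics/d.png

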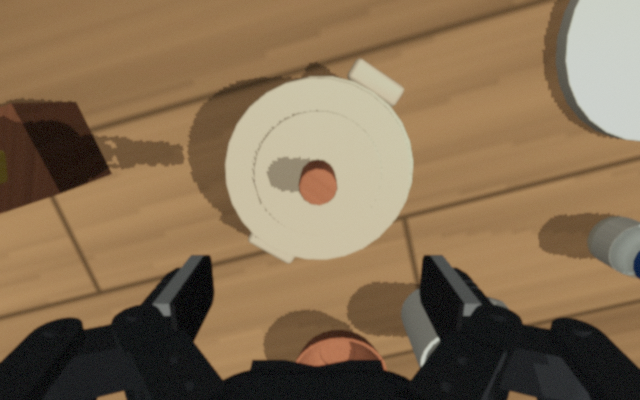

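The wrist view shows the knob at (318,183) on the lid disc, which is centred at (319,168), with lugs at (375,82) and (275,250). The measured knob centre is (0.5224, -0.0366), with its top near 0.117 as expected.

Call:
{"api": "arm_command", "payload": {"deltas": "-1 0.015 0 0.06 0;-1 0 0 0.1 0;-1 0 0 0.1 0;-1 0 0 0.1 0;-1 0 0 0.07 0;-1 0 0 0.03 0;-1 0 0 0.015 0;-1 0 0 0 0;-1 0 0 0 0"}}

```text
clock: 3.32
tcp_pos: [0.5232, -0.0376, 0.1115]
eef_rot: [0.413, 3.113, 0.001]
ft_force: [0.5, -0.1, -0.1]
grip_width: 0.0856
grip_force: 0.0
```

```bash
python3 - <<'E'
from m import *
go([.5224,-.0366,.108])
m,i,d=grab('side'); save('e.png',cv2.resize(i[130:260,270:450],None,fx=4,fy=4))
E
```

```text
clock 3.33 tcp [ 0.5232 -0.0376  0.1115] F [ 0.48 -0.12 -0.11] w 0.0856 gf 0.0 yawY 74.88 tilt 0.07
scaled [0.003 0.002 0.012]
```

View pics/e.png

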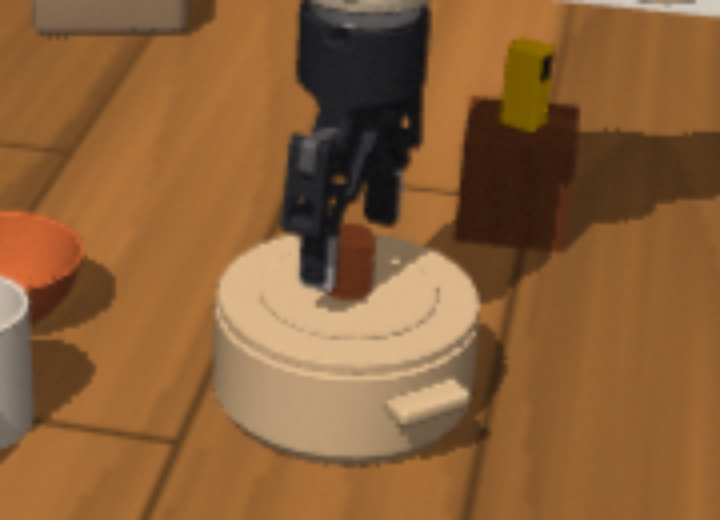

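The side view shows the fingers straddling the knob (crop 350,260), with the tips clear of the lid. I'm closing now.

Call:
{"api": "arm_command", "payload": {"deltas": "-1 0.003 0.002 0.006 0;-1 0 0 0 0;1 0 0 0 0;1 0 0 0 0;1 0 0 0 0;1 0 0 0 0;1 0 0 0 0;1 0 0 0 0;1 0 0 0 0;1 0 0 0 0"}}

```text
clock: 4.62
tcp_pos: [0.5222, -0.0366, 0.1093]
eef_rot: [0.413, 3.114, 0.001]
ft_force: [-0.6, 0.8, 6.2]
grip_width: 0.0289
grip_force: 59.0
```

Call:
{"api": "arm_command", "payload": {"deltas": "1 0 0 0 0;1 0 0 -0.01 0;1 0 0 -0.02 0;1 0 0 -0.03 0;1 0 0 -0.03 0;1 0 0 -0.03 0;1 0 0 0 0;1 0 0 0 0"}}

```text
clock: 5.62
tcp_pos: [0.5219, -0.0367, 0.1449]
eef_rot: [-0.413, -3.114, -0.0]
ft_force: [1.0, -0.2, -4.4]
grip_width: 0.0284
grip_force: 59.4
```

```bash
python3 - <<'E'
from m import *
go([.492,.318,.2])
m,i,d=grab('side'); p=cloud(m,d); c=i[130:260,270:450]; save('f.png',cv2.resize(c,None,fx=4,fy=4))
E
```

```text
clock 5.62 tcp [ 0.5219 -0.0367  0.1449] F [ 0.95 -0.23 -4.39] w 0.0284 gf 59.4 yawY 74.89 tilt 0.01
scaled [ 0.404  1.116 -0.183]
```

View pics/f.png

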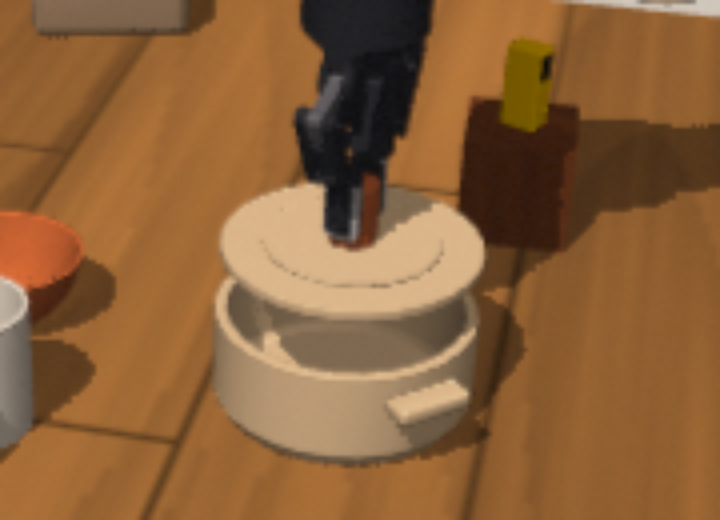

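The lid is lifted level and held at the knob (crop 350,240), and the pot was not disturbed. Next I carry it to the bat.

Call:
{"api": "arm_command", "payload": {"deltas": "1 0 0 -0.05 0;1 0 0 -0.08 0;1 0.01 0.02 -0.05 0;1 0.02 0.05 0 0;1 0.03 0.08 0 0;1 0.04 0.1 0 0;1 0.04 0.12 0 0;1 0.04 0.12 0 0;1 0.04 0.12 0 0;1 0.04 0.12 0 0;1 0.04 0.12 0 0;1 0.04 0.1 0 0"}}

```text
clock: 7.18
tcp_pos: [0.4962, 0.2677, 0.198]
eef_rot: [-0.41, -3.113, 0.001]
ft_force: [-0.2, -0.1, -4.9]
grip_width: 0.0283
grip_force: 59.6
```

Call:
{"api": "arm_command", "payload": {"deltas": "1 0.03 0.08 0 0;1 0.02 0.05 0 0;1 0.01 0.03 0 0;1 0 0 0 0;1 0 0 0 0"}}

```text
clock: 7.8
tcp_pos: [0.4933, 0.3147, 0.199]
eef_rot: [0.416, 3.114, -0.001]
ft_force: [-0.5, -1.2, -4.3]
grip_width: 0.0284
grip_force: 59.7
```

```bash
python3 - <<'E'
from m import *
go([.492,.3178,.0673])
for n in ('scene','side'):
    m,i,d=grab(n); p=cloud(m,d)
    # bat visible and lid disc
    q=sel(p,(.35,.65,.18,.46),.008,.024); print(n,'bat',cv2.minAreaRect((q[:,:2]*1000).astype(np.float32)),len(q))
    q=sel(p,(.35,.65,.18,.46),.13,.19); print('above',[(z,cv2.minAreaRect((q[abs(q[:,2]-z)<.004][:,:2]*1000).astype(np.float32))) for z in (.146,.150,.154,.158,.162,.166,.17)])
E
```

```text
clock 7.8 tcp [0.4933 0.3147 0.199 ] F [-0.46 -1.16 -4.3 ] w 0.0284 gf 59.7 yawY 74.8 tilt 0.04
scaled [0.007 0.009 0.439]
scene bat ((499.8836364746094, 309.47076416015625), (198.37640380859375, 183.49679565429688), 48.690608978271484) 3303
above [(0.146, ((0.0, 0.0), (0.0, 0.0), 0.0)), (0.15, ((0.0, 0.0), (0.0, 0.0), 0.0)), (0.154, ((530.6326904296875, 261.308837890625), (130.25706481933594, 35.20365524291992), 36.39064407348633)), (0.158, ((500.79962158203125, 307.5338134765625), (158.27249145507812, 148.37001037597656), 53.58439636230469)), (0.162, ((497.4952392578125, 311.2564697265625), (161.8392333984375, 156.69692993164062), 66.40316009521484)), (0.166, ((497.5252380371094, 310.2187805175781), (159.85043334960938, 155.97421264648438), 68.21846008300781)), (0.17, ((503.2110595703125, 300.8524169921875), (133.7440948486328, 120.98638916015625), 42.48471450805664))]
side bat ((490.4140625, 325.10247802734375), (196.9674072265625, 192.30279541015625), 10.810685157775879) 6479
above [(0.146, ((0.0, 0.0), (0.0, 0.0), 0.0)), (0.15, ((0.0, 0.0), (0.0, 0.0), 0.0)), (0.154, ((478.76025390625, 369.9971923828125), (144.69354248046875, 45.695343017578125), 14.40955924987793)), (0.158, ((487.2698059082031, 366.7322082519531), (155.32757568359375, 59.35831832885742), 5.9274702072143555)), (0.162, ((493.13037109375, 317.41046142578125), (159.31777954101562, 160.1008758544922), 7.8137383460998535)), (0.166, ((491.97607421875, 317.5008544921875), (160.29690551757812, 158.9834747314453), 24.74689292907715)), (0.17, ((492.05291748046875, 318.7103271484375), (156.67674255371094, 156.35052490234375), 6.660351276397705))]
```

Call:
{"api": "arm_command", "payload": {"deltas": "1 0.007 0.009 0.04 0;1 0 0 0.07 0;1 0 0 0.08 0;1 0 0 0.08 0;1 0 0 0.06 0;1 0 0 0.03 0;1 0 0 0.02 0;1 0 0 0.015 0;1 0 0 0 0;1 0 0 0 0"}}

```text
clock: 9.15
tcp_pos: [0.492, 0.3193, 0.081]
eef_rot: [0.413, 3.114, 0.001]
ft_force: [-0.0, -0.0, -4.3]
grip_width: 0.0285
grip_force: 59.7
```

```bash
python3 - <<'E'
from m import *
go([.492,.3178,.0673])
E
```

```text
clock 9.15 tcp [0.492  0.3193 0.081 ] F [-0.03 -0.02 -4.29] w 0.0285 gf 59.7 yawY 74.88 tilt 0.05
scaled [-0.001 -0.005  0.046]
```

Call:
{"api": "arm_command", "payload": {"deltas": "1 0 -0.004 0.015 0;1 0 0 0.012 0;1 0 0 0.008 0;1 0 0 0.005 0;1 0 0 0.003 0;1 0 0 0 0;1 0 0 0 0"}}

```text
clock: 10.02
tcp_pos: [0.4914, 0.318, 0.0677]
eef_rot: [0.413, 3.114, 0.0]
ft_force: [0.7, 0.8, -4.6]
grip_width: 0.0284
grip_force: 59.8
```

Call:
{"api": "arm_command", "payload": {"deltas": "1 0 0 0.003 0;1 0 0 0 0;1 0 0 0 0"}}

```text
clock: 10.4
tcp_pos: [0.4915, 0.318, 0.0673]
eef_rot: [0.413, 3.114, 0.001]
ft_force: [-3.1, -1.8, 5.8]
grip_width: 0.0285
grip_force: 60.5
```

Call:
{"api": "arm_command", "payload": {"deltas": "0.2 0 0 0 0;0.2 0 0 0 0;-0.2 0 0 0 0;-1 0 0 0 0;-1 0 0 0 0;-1 0 0 0 0;-1 0 0 0 0;-1 0 0 -0.02 0;-1 0 0 -0.05 0;-1 0 0 -0.1 0;-1 0 0 -0.15 0;-1 0 0 -0.15 0"}}

```text
clock: 11.9
tcp_pos: [0.4914, 0.3178, 0.2102]
eef_rot: [0.413, 3.114, 0.001]
ft_force: [0.6, 0.1, 0.2]
grip_width: 0.0858
grip_force: 0.0
```

```bash
python3 - <<'E'
from m import *
go([.442,-.297,.25])
m,i,d=grab('scene'); p=cloud(m,d)
q=sel(p,(.35,.65,.18,.46),.03,.038); print('lid top',len(q),cv2.minAreaRect((q[:,:2]*1000).astype(np.float32)))
z=np.linalg.lstsq(np.c_[q[:,:2]-q[:,:2].mean(0),np.ones(len(q))],q[:,2],rcond=None)[0]; print('slope',z)
# pot interior, dot
v,u=np.mgrid[:400,:640]; I=i.astype(int)
mk=(I[...,2]>I[...,0]+30)&(abs(p[...,0]-.522)<.08)&(abs(p[...,1]+.037)<.08)
print('blue',mk.sum(),u[mk].mean() if mk.any() else 0,v[mk].mean() if mk.any() else 0,np.nanmedian(p[mk],0) if mk.any() else 0)
m2,i2,d2=grab('wrist'); save('g.png',np.vstack([i[60:260],i2[:300]]))
E
```

```text
clock 11.9 tcp [0.4914 0.3178 0.2102] F [0.64 0.12 0.24] w 0.0858 gf 0.0 yawY 74.87 tilt 0.04
scaled [-0.376 -2.021 -0.134]
lid top 1997 ((493.2694091796875, 314.5558166503906), (159.8387908935547, 160.5239715576172), 34.68830490112305)
slope [-0.00042516 -0.00223919  0.03348022]
blue 44 315.0681818181818 216.79545454545453 [ 0.54377308 -0.0154933   0.00741095]
```

View pics/g.png

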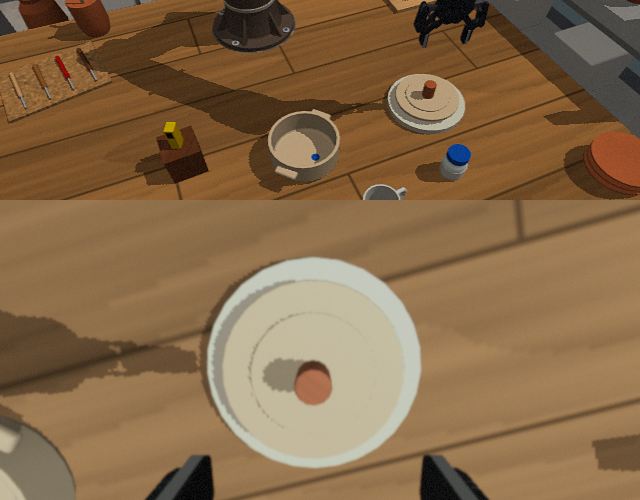

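The lid lies flat and centred on the bat, knob up (knob at (313,383) in the lower view). The pot is open, with the blue dot at (315,157) in the upper crop. I'll look into the pot from above on the way to the meter.

Call:
{"api": "arm_command", "payload": {"deltas": "-1 -0.02 -0.05 -0.03 0;-1 -0.04 -0.1 -0.03 0;-1 -0.05 -0.13 0 0;-1 -0.05 -0.13 0 0;-1 -0.05 -0.13 0 0;-1 -0.05 -0.13 0 0;-1 -0.05 -0.13 0 0;-1 -0.05 -0.13 0 0;-1 -0.04 -0.09 0 0;-1 -0.02 -0.05 0 0;-1 0 0 0 0;-1 0 0 0 0"}}

```text
clock: 13.5
tcp_pos: [0.5291, -0.0235, 0.2255]
eef_rot: [-0.411, -3.114, -0.001]
ft_force: [-1.2, 0.4, -0.4]
grip_width: 0.0856
grip_force: 0.0
```

```bash
cat > dot.py <<'E'
from m import *
def dot(n):
    m,i,d=grab(n); p=cloud(m,d); I=i.astype(int)
    mk=(I[...,2]>I[...,0]+30)&(abs(p[...,0]-.522)<.07)&(abs(p[...,1]+.037)<.07)&(p[...,2]<.03)
    q=sel(p,(.42,.63,-.14,.07),.064,.075); 
    c=cv2.minAreaRect((q[:,:2]*1000).astype(np.float32)) if len(q) else None
    print(n,'dot',mk.sum(),np.nanmean(p[mk],0).round(4), np.ptp(p[mk],axis=0).round(4),'rim',c)
    return i,p
E
python3 - <<'E'
from dot import *
i,p=dot('wrist'); dot('side'); dot('scene'); go([.442,-.297,.25])
save('x.png',i)
E
```

```text
wrist dot 276 [ 0.5431 -0.0142  0.0069] [0.0184 0.0185 0.0043] rim ((522.8094482421875, -33.286468505859375), (162.51559448242188, 162.53257751464844), 62.272682189941406)dot.py:7: RuntimeWarning: Mean of empty slice
  print(n,'dot',mk.sum(),np.nanmean(p[mk],0).round(4), np.ptp(p[mk],axis=0).round(4),'rim',c)
Traceback (most recent call last):
  File "dot.py", line 7, in dot
    print(n,'dot',mk.sum(),np.nanmean(p[mk],0).round(4), np.ptp(p[mk],axis=0).round(4),'rim',c)
                                                         ~~~~~~^^^^^^^^^^^^^^
ValueError: zero-size array to reduction operation maximum which has no identity
```

Call:
{"api": "arm_command", "payload": {"deltas": "-1 0.002 -0.05 0 0;-1 0.004 -0.1 0 0;-1 0.005 -0.13 0 0;-1 0.005 -0.13 0 0;-1 0.005 -0.13 0 0;-1 0.005 -0.13 0 0;-1 0.005 -0.12 0 0;-1 0.005 -0.09 0 0;-1 0.004 -0.05 0 0;-1 0.003 -0.02 0 0;-1 0 0 0 0.117;-1 0 0 0 0"}}

```text
clock: 15.1
tcp_pos: [0.4429, -0.2956, 0.2256]
eef_rot: [-0.6, -3.084, -0.001]
ft_force: [0.5, 0.4, -0.4]
grip_width: 0.0855
grip_force: 0.0
```

```bash
python3 - <<'E'
from m import *
m,i,d=grab('wrist'); p=cloud(m,d); save('i.png',i)
for lo,hi in ((.134,.148),(.10,.148)):
    q=sel(p,(.39,.49,-.35,-.24),lo,hi); print('house',len(q),cv2.minAreaRect((q[:,:2]*1000).astype(np.float32)),np.median(q[:,2]))
q=sel(p,(.35,.53,-.39,-.2),.074,.086); print('stand',len(q),cv2.minAreaRect((q[:,:2]*1000).astype(np.float32)))
go([.442,-.297,.119])
E
```

```text
house 1533 ((441.0181884765625, -298.4910583496094), (21.959190368652344, 28.473459243774414), 66.4992904663086) 0.14000459018886593
house 1913 ((440.95233154296875, -298.4811096191406), (21.992338180541992, 28.550434112548828), 66.30680084228516) 0.13972422896314976
stand 8048 ((441.4800109863281, -298.8380432128906), (80.37791442871094, 80.31318664550781), 2.927427291870117)
clock 15.15 tcp [ 0.4429 -0.2957  0.2256] F [-0.66  0.06  0.19] w 0.0856 gf 0.0 yawY 68.09 tilt 0.02
scaled [ 0.001 -0.005  0.355]
```

View pics/i.png

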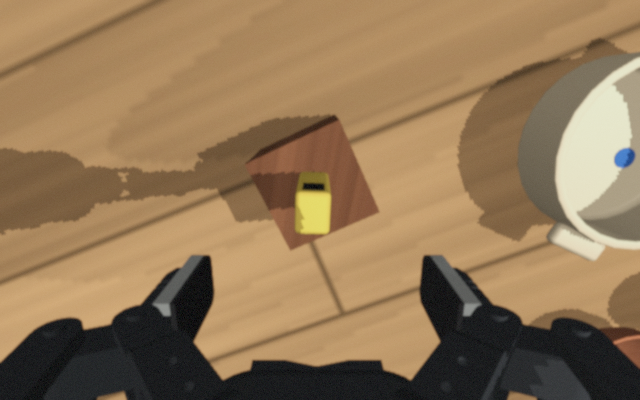

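The wrist view shows the housing at (313,205) on the stand, aligned with the jaws to within about 2 degrees. The measured meter centre is (0.441, -0.2986).

Call:
{"api": "arm_command", "payload": {"deltas": "-1 0.002 -0.011 0.03 0.028;-1 0 0 0.06 0;-1 0 0 0.08 0;-1 0 0 0.08 0;-1 0 0 0.05 0;-1 0 0 0.027 0;-1 0 0 0.012 0;-1 0 0 0 0;-1 0 0 0 0"}}

```text
clock: 16.27
tcp_pos: [0.441, -0.2996, 0.1245]
eef_rot: [0.648, 3.073, -0.0]
ft_force: [-0.6, 0.6, 0.6]
grip_width: 0.0852
grip_force: 0.0
```

```bash
python3 - <<'E'
from m import *
go([.4412,-.2986,.124])
E
```

```text
clock 16.27 tcp [ 0.441  -0.2996  0.1245] F [-0.62  0.63  0.55] w 0.0852 gf 0.0 yawY 66.18 tilt 0.06
scaled [0.001 0.003 0.002]
```

Call:
{"api": "arm_command", "payload": {"deltas": "-1 0.001 0.003 0.002 0;0 0 0 0 0;1 0 0 0 0;1 0 0 0 0;1 0 0 0 0;1 0 0 0 0;1 0 0 0 0;1 0 0 0 0;1 0 0 0 0;1 0 0 0 0"}}

```text
clock: 17.52
tcp_pos: [0.4408, -0.2985, 0.1235]
eef_rot: [0.648, 3.074, 0.0]
ft_force: [-0.4, 0.4, 4.2]
grip_width: 0.0214
grip_force: 59.0
```

Call:
{"api": "arm_command", "payload": {"deltas": "1 0 0 -0.01 0;1 0 0 -0.02 0;1 0 0 -0.04 0;1 0 0 -0.05 0;1 0 0 -0.06 0;1 0 0 -0.06 0;1 0 0 -0.06 0;1 0 0 -0.05 0;1 0 0 -0.03 0;1 0 0 -0.02 0;1 0 0 0 0;1 0 0 0 0"}}

```text
clock: 19.02
tcp_pos: [0.4406, -0.2983, 0.2429]
eef_rot: [-0.648, -3.073, -0.0]
ft_force: [0.6, -1.1, -1.0]
grip_width: 0.0215
grip_force: 58.6
```

```bash
python3 - <<'E'
from m import *
go([.543,-.0142,.25])
m,i,d=grab('scene'); p=cloud(m,d); 
q=sel(p,(.38,.5,-.36,-.24),.09,.28); 
I=i.astype(int); yel=(I[...,0]>120)&(I[...,1]>100)&(I[...,2]<60)&(abs(p[...,0]-.441)<.06)&(abs(p[...,1]+.298)<.06)
print(yel.sum(),np.nanmin(p[yel],0),np.nanmax(p[yel],0))
m2,i2,d2=grab('side')
save('j.png',np.hstack([cv2.resize(i[80:280,90:290],None,fx=2,fy=2),cv2.resize(i2[60:260,300:500],None,fx=2,fy=2)]))
E
```

```text
clock 19.02 tcp [ 0.4406 -0.2983  0.2429] F [ 0.57 -1.07 -1.03] w 0.0215 gf 58.6 yawY 66.18 tilt 0.05
scaled [ 0.07   1.004 -0.024]
24 [ 0.43760156 -0.35005492 -0.00299454] [ 0.49999677 -0.24929997  0.26116144]
```

View pics/j.png

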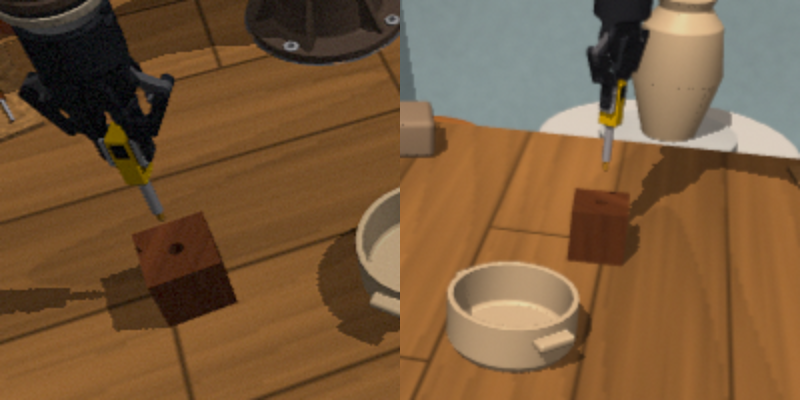

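The meter is out of the stand and hanging upright in the jaws: tip at (160,218) in the left crop and (605,165) in the right. Now I carry it over the dot.

Call:
{"api": "arm_command", "payload": {"deltas": "1 0.003 0.04 0 0;1 0.005 0.07 0 0;1 0.007 0.1 0 0;1 0.008 0.11 0 0;1 0.008 0.12 0 0;1 0.008 0.12 0 0;1 0.008 0.12 0 0;1 0.007 0.11 0 0;1 0.006 0.09 0 0;1 0.005 0.07 0 0;1 0.003 0.04 0 0;1 0.002 0.014 0 0"}}

```text
clock: 20.62
tcp_pos: [0.5433, -0.0141, 0.2433]
eef_rot: [-0.648, -3.074, 0.0]
ft_force: [-0.7, -0.6, -1.2]
grip_width: 0.0214
grip_force: 58.6
```

Call:
{"api": "arm_command", "payload": {"deltas": "1 0 0 0 0;1 0 0 0 0;1 0 0 0 0"}}

```text
clock: 21.0
tcp_pos: [0.5431, -0.0152, 0.2435]
eef_rot: [0.65, 3.074, -0.0]
ft_force: [1.0, 0.1, -1.9]
grip_width: 0.0214
grip_force: 58.6
```

```bash
cat > tip.py <<'E'
from m import *
go([.543,-.0142,.1265])
s=arm.observe(); c=s['tcp_pos']
def proj(m,P):
    f=200/np.tan(np.radians(m['fov_y'])/2); K=np.array([[f,0,m['cx']],[0,f,m['cy']],[0,0,1]])
    return cv2.projectPoints(np.array(P,float),m['rvec'],m['tvec'],K,None)[0][:,0]
ims=[]
for n in ('scene','side'):
    m,i,d=grab(n); p=cloud(m,d)
    t=proj(m,[c-[0,0,.1135],[.543,-.0142,.008]])
    print(n,'pred tip,dot px',t.round(1).tolist())
    # shaft points measured by depth, fit axis
    q=p[(abs(p[...,0]-c[0])<.02)&(abs(p[...,1]-c[1])<.02)&(p[...,2]>c[2]-.11)&(p[...,2]<c[2]-.045)]
    for lo in (.11,.1,.09,.08,.07,.06,.05):
        k=q[(q[:,2]>c[2]-lo)&(q[:,2]<c[2]-lo+.01)]
        if len(k): print(lo,len(k),(k.mean(0)[:2]-c[:2]).round(4))
    u,v=t.mean(0).astype(int); ims.append(cv2.resize(i[max(v-50,0):max(v-50,0)+100,u-50:u+50],(400,400)))
    print('crop origin',u-50,max(v-50,0))
import sys; save(sys.argv[1],np.hstack(ims))
E
python3 tip.py k.png
```

```text
clock 21.0 tcp [ 0.5431 -0.0152  0.2435] F [ 1.04  0.08 -1.86] w 0.0214 gf 58.6 yawY 66.12 tilt 0.01
scaled [0.002 0.003 0.39 ]
scene pred tip,dot px [[314.0, 183.5], [315.2, 216.2]]
0.11 10 [ 0.0041 -0.0025]
0.1 16 [ 0.0046 -0.0028]
0.09 16 [ 0.005  -0.0022]
0.08 19 [ 0.0053 -0.0034]
0.07 19 [ 0.0042 -0.0039]
0.06 13 [ 0.0053 -0.0036]
crop origin 264 149
side pred tip,dot px [[347.6, 186.4], [345.5, 229.1]]
0.11 10 [-0.0013  0.0036]
0.1 17 [-0.0009  0.005 ]
0.09 17 [-0.0006  0.0055]
0.08 23 [-0.0008  0.0049]
0.07 18 [-0.0019  0.0059]
0.06 20 [-0.0021  0.0058]
0.05 9 [-0.0018  0.0046]
crop origin 296 157
```

View pics/k.png

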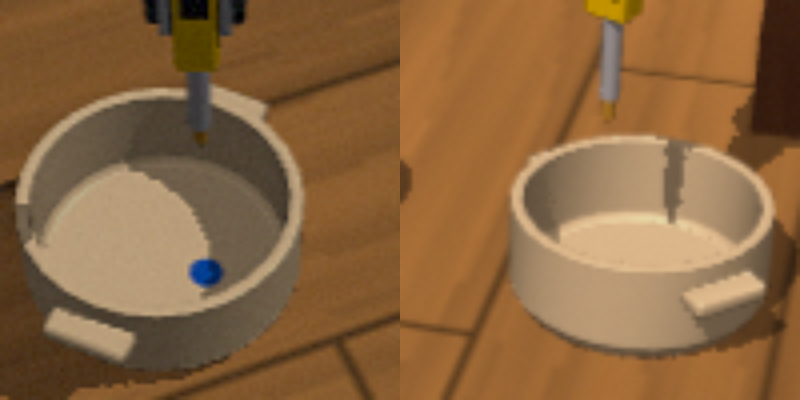

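Tip at (200,143) and dot at (205,271) in the left crop match the predicted pixels to about 1 px, and the meter is upright. I'll descend in stages.

Call:
{"api": "arm_command", "payload": {"deltas": "1 0.001 0.003 0.03 0;1 0 0 0.05 0;1 0 0 0.06 0;1 0 0 0.06 0;1 0 0 0.06 0;1 0 0 0.05 0;1 0 0 0.03 0;1 0 0 0.02 0;1 0 0 0.01 0;1 0 0 0 0;1 0 0 0 0;1 0 0 0 0"}}

```text
clock: 22.6
tcp_pos: [0.5435, -0.0135, 0.1327]
eef_rot: [0.648, 3.073, 0.0]
ft_force: [0.2, 0.7, -1.1]
grip_width: 0.0215
grip_force: 58.6
```

```bash
python3 tip.py l.png; python3 - <<'E'
from h import *
import time
print([ (arm.grab_frame('wrist'),arm.observe()['ft_force'][2].round(2))[1] for _ in range(4)])
E
```

```text
clock 22.6 tcp [ 0.5435 -0.0135  0.1327] F [ 0.18  0.68 -1.07] w 0.0215 gf 58.6 yawY 66.18 tilt 0.03
scaled [ 0.001 -0.003  0.021]
scene pred tip,dot px [[315.5, 213.5], [315.2, 216.2]]
0.11 4 [ 0.004  -0.0034]
0.1 14 [ 0.0045 -0.003 ]
0.09 10 [ 0.0057 -0.0024]
0.08 15 [ 0.0045 -0.0038]
0.07 17 [ 0.0045 -0.0029]
0.06 6 [ 0.0053 -0.0033]
crop origin 265 164
side pred tip,dot px [[345.4, 225.5], [345.5, 229.1]]
0.1 12 [-0.0017  0.0045]
0.09 17 [-0.0011  0.0047]
0.08 18 [-0.0013  0.0051]
0.07 15 [-0.0004  0.0058]
0.06 20 [-0.0024  0.0053]
0.05 2 [0.0015 0.0053]
crop origin 295 177
[np.float64(-1.8), np.float64(-1.31), np.float64(-0.73), np.float64(-1.79)]
```

View pics/l.png

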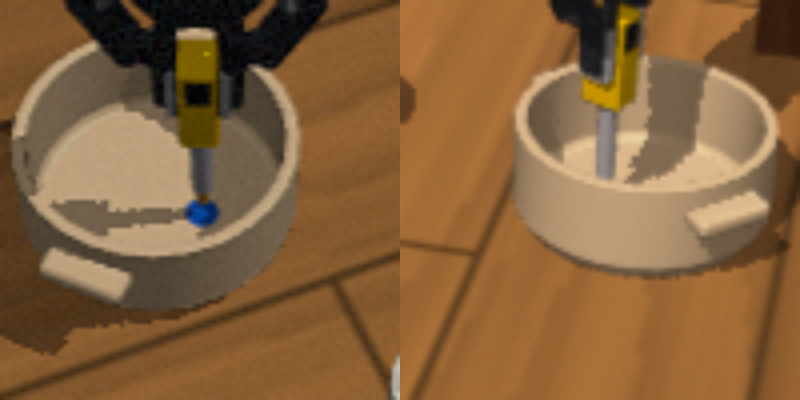

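The tip is directly over the dot at (203,205) in the left crop, about 11 mm above the floor. I'll lower it to near contact and average the force.

Call:
{"api": "arm_command", "payload": {"deltas": "1 0.001 -0.003 0.01 0;1 0 0 0.01 0;1 0 0 0.008 0;1 0 0 0.005 0;1 0 0 0 0;1 0 0 0 0;1 0 0 0 0"}}

```text
clock: 23.78
tcp_pos: [0.5428, -0.0142, 0.1226]
eef_rot: [0.648, 3.074, 0.0]
ft_force: [-0.4, -0.8, -1.4]
grip_width: 0.0213
grip_force: 58.6
```

```bash
cat > f.py <<'E'
from h import *
F=[];T=[]
for _ in range(12):
    arm.grab_frame('wrist'); s=arm.observe(); F.append(s['ft_force']); T.append(s['tcp_pos'])
print(s['clock'],np.mean(F,0).round(2),'sd',np.std(F,0).round(2),np.mean(T,0).round(4))
E
python3 f.py
```

```text
24.375 [ 0.07  0.08 -1.3 ] sd [0.51 0.39 0.4 ] [ 0.5427 -0.0142  0.1225]
```

Call:
{"api": "arm_command", "payload": {"deltas": "1 0 0 0.005 0;1 0 0 0.004 0;1 0 0 0.003 0;1 0 0 0 0;1 0 0 0 0;1 0 0 0 0"}}

```text
clock: 25.12
tcp_pos: [0.5428, -0.0142, 0.119]
eef_rot: [0.648, 3.074, 0.0]
ft_force: [0.3, -0.3, 0.7]
grip_width: 0.0212
grip_force: 58.8
```

```bash
python3 f.py
```

```text
25.725 [0.32 0.04 0.74] sd [0.39 0.44 0.56] [ 0.5428 -0.0142  0.1189]
```

Call:
{"api": "arm_command", "payload": {"deltas": "1 0 0 0.004 0;1 0 0 0.004 0;1 0 0 0 0;1 0 0 0 0;1 0 0 0 0;1 0 0 0 0"}}

```text
clock: 26.48
tcp_pos: [0.5428, -0.0142, 0.1166]
eef_rot: [0.648, 3.074, 0.0]
ft_force: [0.5, 0.0, 2.0]
grip_width: 0.0214
grip_force: 58.9
```

```bash
python3 f.py; python3 - <<'E'
from m import *
go([.543,-.0142,.1165])
m,i,d=grab('scene'); p=cloud(m,d)
q=sel(p,(.42,.63,-.14,.07),.064,.073); print('rim',cv2.minAreaRect((q[:,:2]*1000).astype(np.float32)))
q=sel(p,(.35,.65,.18,.46),.03,.038); print('lid',cv2.minAreaRect((q[:,:2]*1000).astype(np.float32)))
q0=sel(np.load('scene.npz')['p'],(.42,.63,-.14,.07),.02,.03);q=sel(p,(.42,.63,-.14,.07),.02,.03)
E
```

```text
27.075 [0.62 0.15 1.61] sd [0.48 0.69 0.47] [ 0.5427 -0.0142  0.1165]
clock 27.07 tcp [ 0.5427 -0.0142  0.1165] F [1.37 0.53 0.82] w 0.0215 gf 59.0 yawY 66.18 tilt 0.0
scaled [-0.001  0.     0.   ]
rim ((529.7666015625, -41.20243835449219), (162.50674438476562, 146.7110595703125), 41.632171630859375)
lid ((493.57379150390625, 313.92303466796875), (159.34986877441406, 160.7386474609375), 30.089065551757812)
```

```bash
python3 -c "
from station import arm
print(arm.finish_job())"
```

```text
the job is handed in; nothing more can be done
None
```

I set the lid knob-up and centred on the bat, and handed the job in at about 27 s (limit 64 s) still holding the meter upright on the blue dot, its tip pushed in about 5–6 mm of 10 by force and height readings; the result has not been reported.

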